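Screw the hose elbow into the vacuum trap's clamped inlet

ROBOT

A 7-joint arm with a two-finger parallel gripper is mounted at the origin on the work surface. World frame = base frame: x ahead of the robot, y to its left, z up, the work surface at z = 0. Lengths are in mm, angles in rad, forces in N, time in s.
With the tool pointing down it reaches from about 400 to 875 mm from the base axis. Payload 4.4 kg.
Tool frame: the origin (TCP) lies midway between the tips of the shut fingers; the grasp point (between the pads) lies 19 mm behind it; z points along the fingers, y is the direction in which the jaws open and shut (so a half turn about z gives the same grasp; the last joint's range is limited). The gripper opens to 85 mm and grips with 20 to 120 N. Pads are 22 mm wide; open, the fingers measure 114 mm over their backs; the gripper's body (76 mm by 85 mm) begins 54 mm behind the grasp point. The pads swing forward as they close: fully open they stand 13 mm farther back than shut.
Start: joints at [-1.239, 0.628, 0.038, 1.517, -0.027, 0.996, -0.02], TCP at [251.782, 599.269, 231.313] pointing down, gripper open.
Joint ranges: [-3.06, 3.06], [-0.37, 2.12], [-1.25, 1.32], [0.18, 2.47], [-1.1, 4.24], [0.23, 1.98], [-2.94, 2.94]. Speed limits (rad/s): [2.57, 2.57, 3.14, 3.14, 3.14, 3.14, 3.14].

INTERFACE

Orientations are given as a unit quaternion [x, y, z, w].
In Python, from rig import arm gives the robot as it stands. The module is installed in compiled form; this text tells all that it offers.
- The arm moves only by the shell command python3 -m crank 'ROWS' [FORCE]. ROWS is JSON, one flat list of numbers, 7 for each row, row after row: the shift along the tool's x, y, z in units of 25 mm (1.0 is 25 mm), then the turn, a rotation vector about the tool's x, y, z in units of 6 degrees (1.0 is 6 degrees), then the finger opening in mm, from 0 to 85.4. In form: [x, y, z, rx, ry, rz, grip, x, y, z, rx, ry, rz, grip, ...]. A call has 1 to 20 rows; each row is the pose to reach, as a shift and turn from the pose commanded when the call began, along the tool's axes at that moment; what a row does not reach only later rows make up. A row lasts 1/12 s, in which the tool goes at most 41.7 mm and 7.16 degrees, less where a joint would pass 70% of its speed; a pose out of reach is approached as far as the arm can. A call with a gripper value outside its range is refused whole. The fingers move at their own pace and stop on an object; FORCE is the grip in N (left out, the last holds). Time passes only in rows, so rows that repeat a pose let the fingers close. It gives the time, the measured TCP pose, the force and the opening at its end, in the units of the state.
- arm.state(): the state, without advancing time (a new reading comes with each control period).
- arm.get_image(name): name is "side" or "top"; returns the picture (420x560x3 uint8, red, green, blue); there is no depth.
- arm.camera_params(name): a dict with "fx", "fy", "cx", "cy" (pixels), "dist" ([k1, k2, p1, p2, k3] as OpenCV has them; the pictures are not rectified), "rvec" (rotation vector, rad) and "tvec" (3), from world to camera coordinates, as OpenCV has them. Camera axes: x right, y down, z forward; pixel columns grow to the right and rows downward; lengths in mm; the calibration is good to about 2 mm. A picture is of the moment at which its call begins. camera_params takes no time and is no camera call.
- arm.close_job(): hands the job in, once; it reports no verdict.
The state is a dict: "clock": time; "joint_pos": joint angles; "qd": joint speeds; "effort": joint torques, N m; "tcp_pos": TCP position; "tool_rot": TCP orientation; "wrist_force": force on the tool from outside, world axes, zero at the start; "moment": the same for the moment, N m; "gripper_width": opening from 0.0 (shut) to 1.0 (fully open).
Only numpy, scipy, OpenCV 4.12 (cv2) and the standard library are available. Lean on these libraries where they do the work, as an engineer would, in place of code of your own. Each camera call takes 0.05 s, during which the arm holds its last target.

TASK

Take the hose elbow out of the fittings rack, start it upright in the open threaded inlet port that is clamped on the vacuum trap station, and screw it in clockwise until its flange bears on the black rubber seal and it begins to tighten. Then carry on just far enough that its hose tail points straight at the nozzle of the filter trap on the same base plate, and let go. Do not crush the seal by forcing the elbow on past that direction, and leave the other fittings and everything else on the bench where they stand.

Things in the scene. Friction and masses are not known exactly. Their poses are not given: they have to be found in the camera images.
- elbow_head (a point): Hose elbow (loose, cream plastic, 0.16 kg, 141 mm tall, upright in a rack hole; the one fitting with a sideways tail): centre of its hexagonal head, 34 mm across flats, 36 mm tall. z up its axis, x along the tail. Flats face +-y and every 60 deg on: grip from above on any of 3 pairs. Below the head: neck 29 mm wide, top of tail 22 mm below this point, flange underside 68 mm below.
- elbow_flange (a point): On the elbow's axis at the underside of its round flange (52 mm wide, 6 mm thick); axes as elbow_head. Below it a stem 26.4 mm wide and 55 mm long with a half-round nose and a coarse right-hand thread: 36 mm over the ridges, one start, 12 mm a turn, beginning 22 mm below the flange. In the rack the flange lies on the rack's top.
- barb_tip (a point): End of the elbow's hose tail (28 mm thick), on the tail's axis: 85 mm along x from the elbow's axis, 36 mm below elbow_head. Axes as elbow_head.
- port_mouth (a point): Inlet port: centre of the top of its free rubber seal, 116 mm above the bench; z up; x points level to the trap's nozzle, so the tail must end along it. Mouth 39 mm wide, socket 55 mm across. Inside, a right-hand thread ridge (28.8 mm clear, one start, 12 mm a turn) from 5 mm below this point, then a plain bore 28.4 mm wide for the stem's nose. Pressing does not drive the elbow in.
- station: Vacuum trap station, fixed: base plate 370 x 120 mm, grey port in a black block clamp, filter trap (clear bowl, metal head 66 mm square, gauge; 205 high, 228 mm along x). Origin at the bench under the port, x towards the trap. The elbow, let down with its tail 5 to 55 deg clockwise of x (seen from above) or up to 35 deg anticlockwise, rests square on the thread, flange 7 to 10 mm above the seal.
- nozzle_tip (a point): Tip of the trap's hose nozzle (28 mm thick, points at the port), 145 mm along port_mouth's x and at the height of the tail once home. Started with the tail 55 deg clockwise of x, the elbow needs 305 deg of clockwise turning to point here (from along x: 360 deg). It sinks 12 mm a turn; the flange meets the seal 100 deg before the end. Started in other directions it leans and needs up to 650 deg.
- seal (a joint): Squeeze of the black rubber ring on the port (53 mm outside, 39 mm inside), in m: 0 free, stop at 0.0035, about 15 N per mm. Over the last 45 deg of turning the thread pulls the flange about 1.3 mm into it and the turning moment rises from almost nothing to 0.15 to 0.4 N m; the elbow then stays as it is left.
- rack: White fittings rack, fixed: 88 x 310 mm (its y), 72 mm high; origin at the bench under its centre. Three round holes 42 mm wide in its top at y = -105, 0 and 105 mm; fittings hang in them by their flanges, stems down. Lifted straight up 60 mm, the elbow is clear of its hole, and 160 mm up its stem also clears the tallest neighbour.
- straight: Bystander in another hole of the rack: a straight hose fitting of the same cream plastic with an upright hose tail, 94 mm above its flange. Origin on its axis at the flange's underside, which lies on the rack's top.
- plug: Bystander in the remaining hole: a blanking plug of the same plastic with a low hexagonal head, 34 mm above its flange. Origin as for the straight fitting.
- media_bottle: Bystander: glass bottle with yellow cap, 70 mm wide, 165 mm tall, beyond the work; origin at the centre of its underside.
- small_bottle: Bystander: small glass bottle with yellow cap, 52 mm wide, 115 mm tall, beyond the work; origin at the centre of its underside.
- jar: Bystander: white jar, 72 mm wide, 85 mm tall, to the right; origin at the centre of its underside.
- beaker: Bystander: glass beaker, 66 mm wide, 85 mm tall, to the left in front of the rack; origin at the centre of its underside.
- spanner: Bystander: a spanner 190 mm long lying on the bench in front of the work.
- tape_roll: Bystander: a roll of thread tape, 56 mm wide, 13 mm tall, lying in front of the station; origin at the centre of its underside.

How it is judged (in metres and radians):
On the way, in this order (a step that is already met when the one before it is completed fails the run):
1. the elbow stands upright with its stem in the port, its thread on the port's thread (horizontal distance between elbow_head and port_mouth below 0.012 m and z of elbow_head in the frame of port_mouth below 0.084 m and angle between elbow_head's own z axis and vertical below 0.15 rad), for 0.1 s.
2. the elbow is screwed down until its flange bears on the seal (z of elbow_head in the frame of port_mouth below 0.0685 m and angle between elbow_head's own z axis and vertical below 0.06 rad), for 0.1 s.
At the end, for the whole second after the job is handed in: The elbow stands upright (within 3.4 deg), its head within 5 mm of the port's axis, screwed down so that the seal is squeezed 0.6 to 2.6 mm, with the tip of its hose tail within 14 mm sideways (about 9 deg) of the line from port to nozzle, on the nozzle's side; it stays so when released (value of joint seal between 0.0006 and 0.0026 m and y of barb_tip in the frame of port_mouth between -0.014 and 0.014 m and x of barb_tip in the frame of port_mouth above 0.07 m and horizontal distance between elbow_head and port_mouth below 0.005 m and angle between elbow_head's own z axis and vertical below 0.06 rad); the robot touches nothing.
It fails at once if the seal is crushed (squeezed by more than 3 mm) (value of joint seal above 0.003 m).
It fails at once if another fitting is disturbed in the rack (distance of any of straight, plug from where it was at the start of the episode above 0.02 m).
It fails at once if something else on the bench is moved more than 25 mm (distance of any of media_bottle, small_bottle, jar, beaker, spanner, tape_roll from where it was at the start of the episode above 0.025 m).
It also fails if it takes over 54 s, if anything falls off the work surface, if the arm or the gripper's body presses on something with over 40 N, if the wrist force passes 120 N, or if a joint passes its speed limit or range.

## Working session

There is one attempt and no reset: what is moved stays moved. The work goes in short steps, Python scripts to look and compute and a shell command to move; the robot and the scene stay as the last step left them, time stands still between calls to the robot, and variables do not carry over. Pictures are saved under pics/ and viewed, and the job is handed in when it is done.

```bash
mkdir -p pics; ls; python3 - <<'E'
from rig import arm
import cv2
print(arm.state())
for n in("side","top"):
    p=arm.camera_params(n); print(n,p)
    cv2.imwrite(f"pics/{n}0.png",arm.get_image(n)[:,:,::-1])
E
```

```text
pics
{'clock': 0.0, 'joint_pos': array([-1.23880771,  0.62933899,  0.0384565 ,  1.51835585, -0.02701516,
        0.99627723, -0.02001939]), 'qd': array([-0.00054305,  0.00176638, -0.00045602, -0.00072558, -0.00019173,
        0.00046828,  0.00136704]), 'effort': array([ 7.26144162e-05, -5.63402724e+01,  1.22603115e+00, -1.93449318e+01,
        1.09580366e-02,  1.07557760e-02, -1.90517000e-05]), 'tcp_pos': array([251.53755713, 598.69504672, 230.39784757]), 'tool_rot': array([ 1.97604655e-01,  9.80281355e-01, -9.14082651e-04, -1.74206619e-04]), 'wrist_force': array([0.02945808, 0.51135982, 0.09963359]), 'moment': array([0.00158648, 0.00043935, 0.02155387]), 'gripper_width': 1.0032777733756242}
side {'fx': 530.7210462416926, 'fy': 530.7210462416926, 'cx': 281.76509910466154, 'cy': 204.6184709766449, 'dist': array([-0.08686854,  0.        ,  0.        ,  0.        ,  0.        ]), 'rvec': array([ 0.14880997, -2.90534539,  1.04632695]), 'tvec': array([ 503.10008019,  121.43494391, 1571.34584749])}
top {'fx': 544.9272853389933, 'fy': 544.9272853389933, 'cx': 282.0204941744616, 'cy': 208.11354366302092, 'dist': array([-0.02113818,  0.        ,  0.        ,  0.        ,  0.        ]), 'rvec': array([ 2.09616605, -2.15623694,  0.21413709]), 'tvec': array([  10.46734782,  507.73000946, 1395.0080145 ])}
```

View pics/side0.png

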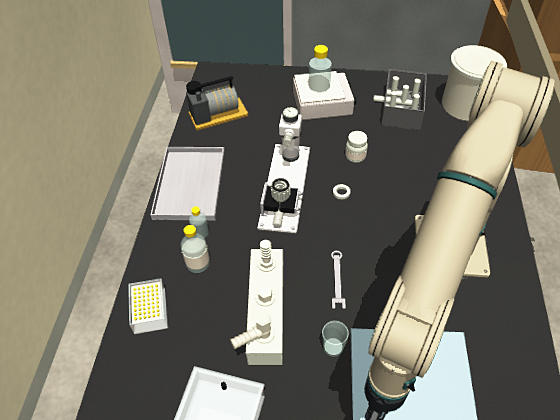

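View pics/top0.png

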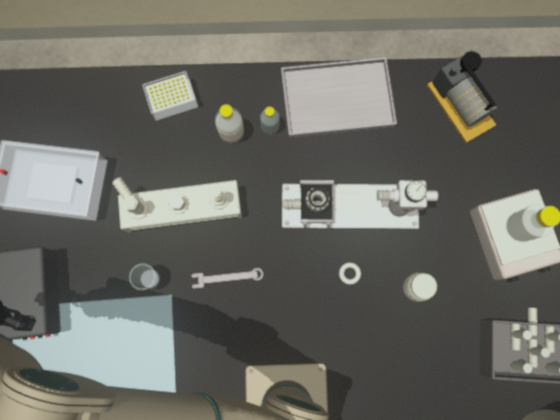

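The top view shows the elbow in the rack's left hole, at about (133,203), with its tail tip near (120,183). The port is at about (317,201) and the trap at about (412,194). I'll zoom in to measure these.

```bash
cat > h.py <<'E'
import numpy as np, cv2
from rig import arm
def cam(n):
    p=arm.camera_params(n); K=np.array([[p['fx'],0,p['cx']],[0,p['fy'],p['cy']],[0,0,1]])
    return K,p['dist'],p['rvec'],p['tvec']
def proj(n,P):
    K,d,r,t=cam(n); return cv2.projectPoints(np.array(P,float).reshape(-1,3),r,t,K,d)[0][:,0]
def ray(n,uv):
    K,d,r,t=cam(n); R=cv2.Rodrigues(r)[0]
    q=cv2.undistortPoints(np.array([[uv]],float),K,d)[0,0]
    return -R.T@t, R.T@np.array([q[0],q[1],1.])
def atz(n,uv,z):
    c,v=ray(n,uv); return c+v*(z-c[2])/v[2]
def tri(uvs,uvt):
    c1,v1=ray('side',uvs);c2,v2=ray('top',uvt)
    A=np.stack([v1,-v2],1); s=np.linalg.lstsq(A,c2-c1,rcond=None)[0]
    a=c1+s[0]*v1;b=c2+s[1]*v2; return (a+b)/2,np.linalg.norm(a-b)
def crop(src,dst,x0,y0,x1,y1,k):
    im=cv2.imread(src)[y0:y1,x0:x1]; im=cv2.resize(im,None,fx=k,fy=k,interpolation=cv2.INTER_CUBIC)
    for x in range((x0+9)//10*10,x1,10):
        cv2.line(im,(int((x-x0+.5)*k),0),(int((x-x0+.5)*k),4),(0,0,255),1)
        if x%20==0: cv2.putText(im,str(x),(int((x-x0+.5)*k)-8,14),0,.35,(0,0,255),1)
    for y in range((y0+9)//10*10,y1,10):
        cv2.line(im,(0,int((y-y0+.5)*k)),(4,int((y-y0+.5)*k)),(0,0,255),1)
        if y%20==0: cv2.putText(im,str(y),(6,int((y-y0+.5)*k)+4),0,.35,(0,0,255),1)
    cv2.imwrite(dst,im)
E
python3 - <<'E'
from h import *
crop('pics/top0.png','pics/t_rack.png',100,165,250,235,5)
crop('pics/top0.png','pics/t_st.png',275,170,445,235,4)
crop('pics/side0.png','pics/s_rack.png',225,230,295,370,4)
crop('pics/side0.png','pics/s_st.png',250,100,320,235,4)
E
```

```text
(no output)
```

View pics/t_rack.png

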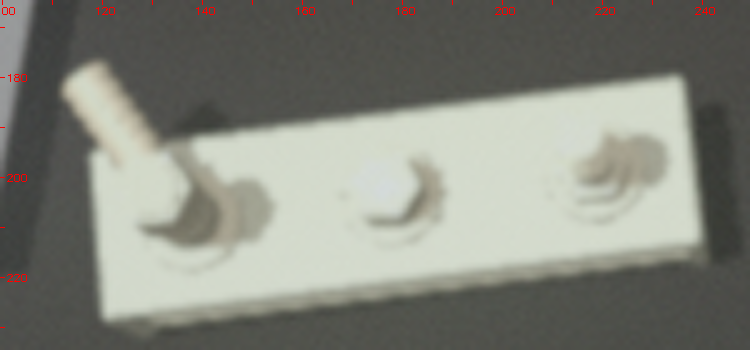

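View pics/t_st.png

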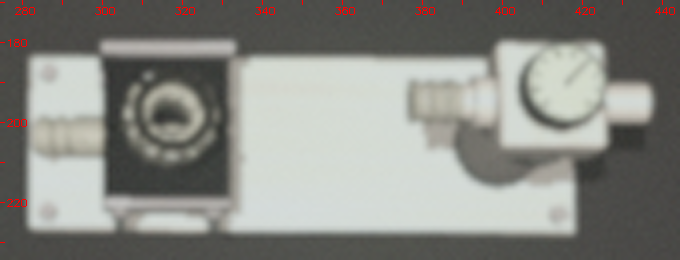

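View pics/s_rack.png

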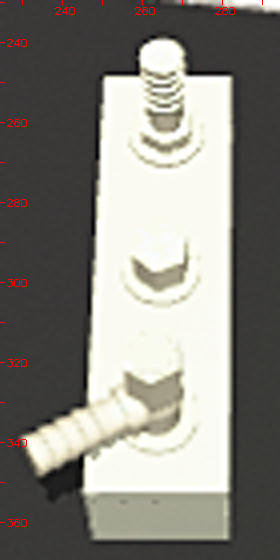

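View pics/s_st.png

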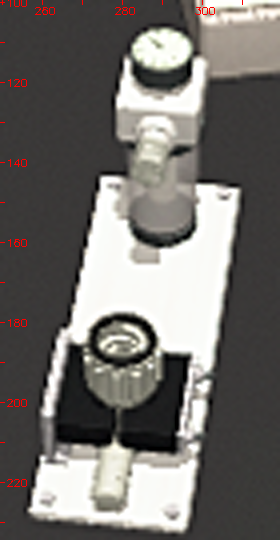

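```bash
python3 - <<'E'
from h import *
def T(c,k,x0,y0): return (x0+c[0]/k-.5,y0+c[1]/k-.5)
top=[T(c,5,100,165) for c in [(92,155),(683,77),(703,243),(102,318)]]
side=[T(c,4,225,230) for c in [(84,493),(105,75),(231,76),(229,493)]]
print("top@72");P=np.array([atz('top',u,72) for u in top]);print(P.round(1))
print("side@72");Q=np.array([atz('side',u,72) for u in side]);print(Q.round(1))
for a,b in zip(side,top): print(tri(a,b))
for X in(P,Q,(P+Q)/2):
    c=X.mean(0); d=X[0]-X[1]+X[3]-X[2]; print('rack c',c.round(1),'yaw of y', np.degrees(np.arctan2(-d[0],d[1])), np.linalg.norm(d)/2, np.linalg.norm(X[0]-X[3]))
# station: port mouth ring centre
mt=T((172,121),4,275,170); ms=T((125,339),4,250,100)
print('mouth top@116',atz('top',mt,116).round(1),'side@116',atz('side',ms,116).round(1),tri(ms,mt))
# plate corners
pt=[T(c,4,275,170) for c in [(28,55),(577,233),(28,232)]]
for u in pt: print('plate',atz('top',u,10).round(1))
# side plate corners
for c in [(28,516),(102,178),(243,188),(188,528)]: print('plate s',atz('side',T(c,4,250,100),10).round(1))
# nozzle tip  top(410,101) 
z=116+68-36-1.3-0  # approx tail axis height when home: 116-1.3+32
z=116-1.3+32
print('noz top',atz('top',T((409,101),4,275,170),z).round(1),'side',atz('side',T((149,170),4,250,100),z).round(1))
# trap head top centre
print('trap head top', atz('top',T((552,96),4,275,170),190).round(1))
# elbow head top centre: z=72+68+18=158
print('head top', atz('top',T((155,192),5,100,165),158).round(1))
# tail tip z=72+32=104
print('tail', tri(T((38,456),4,225,230),T((85,80),5,100,165)),atz('top',T((85,80),5,100,165),104).round(1),atz('side',T((38,456),4,225,230),104).round(1))
E
```

```text
top@72
[[548.7 424.5  72. ]
 [582.1 115.   72. ]
 [493.1 105.7  72. ]
 [462.2 416.9  72. ]]
side@72
[[548.2 427.   72. ]
 [580.  116.9  72. ]
 [491.9 109.1  72. ]
 [460.  417.9  72. ]]
(array([549.00821239, 425.4876028 ,  68.73321555]), np.float64(0.7505478692074762))
(array([581.43657764, 115.21505061,  70.03756687]), np.float64(2.3042989676868584))
(array([493.03411187, 106.08280935,  67.96035576]), np.float64(1.5870105580436928))
(array([461.16617396, 417.28162954,  71.1869396 ]), np.float64(2.337086987001179))
rack c [521.5 265.5  72. ] yaw of y 5.918932128922513 312.03243850180615 86.78059368822771
rack c [520.  267.7  72. ] yaw of y 5.876990871897045 311.07790302434177 88.70614558636338
rack c [520.8 266.6  72. ] yaw of y 5.897993625072892 311.5551498950381 87.74071312644318
mouth top@116 [513.9 -93.4 116. ] side@116 [517.3 -91.4 116. ] (array([516.13803234, -93.83397087, 112.78773263]), np.float64(3.0843300925689285))
plate [584.7  -5.   10. ]
plate [ 450.8 -373.4   10. ]
plate [461.9  -1.4  10. ]
plate s [5.83e+02 3.00e-01 1.00e+01]
plate s [ 569.6 -370.6   10. ]
plate s [ 446.7 -369.6   10. ]
plate s [ 4.612e+02 -1.000e-01  1.000e+01]
noz top [ 516.2 -238.6  146.7] side [ 514.4 -241.7  146.7]
trap head top [ 507.7 -316.6  190. ]
head top [509.9 367.9 158. ]
tail (array([577.880919  , 419.81684067, 104.60952937]), np.float64(5.838146514209521)) [581.  419.8 104. ] [575.  420.2 104. ]
```

```bash
cat >> h.py <<'E'
def hexp(x,y,z,yaw): 
    R=17/np.cos(np.pi/6); a=np.radians(yaw+60*np.arange(6)); return [[x+R*np.cos(t),y+R*np.sin(t),z] for t in a]
def circ(x,y,z,d): 
    a=np.linspace(0,2*np.pi,49); return [[x+d/2*np.cos(t),y+d/2*np.sin(t),z] for t in a]
def over(n,src,dst,polys,box,k):
    x0,y0,x1,y1=box
    im=cv2.resize(cv2.imread(src)[y0:y1,x0:x1],None,fx=k,fy=k,interpolation=cv2.INTER_CUBIC)
    for P,c in polys:
        q=((proj(n,P)-[x0,y0]+.5)*k*8).round().astype(np.int32)
        cv2.polylines(im,[q],True,c,1,cv2.LINE_AA,3)
    return im
def tail(x,y,z,yaw):
    t=np.radians(yaw);u=np.array([np.cos(t),np.sin(t),0]);v=np.array([-u[1],u[0],0]);c=np.array([x,y,z])
    return [c+v*14,c+85*u+v*14,c+85*u-v*14,c-v*14]
E
python3 - <<'E'
from h import *
R,G,B=(0,0,255),(0,200,0),(255,0,0)
def rackp(x,y,yaw):
    return [(hexp(x,y,158,yaw),R),(hexp(x,y,122,yaw),G),(circ(x,y,78,52),B),(tail(x,y,104,yaw),R)]
def stp(x,y,yaw):
    t=np.radians(yaw);n=[x+145*np.cos(t),y+145*np.sin(t),146.7]
    u=np.array([np.cos(t),np.sin(t),0]);v=np.array([-u[1],u[0],0])
    rg=[np.array(n)+14*(np.cos(a)*v+np.sin(a)*np.array([0,0,1])) for a in np.linspace(0,6.28,30)]
    return [(circ(x,y,116,53),R),(circ(x,y,116,39),G),(rg,B),([[x,y,116],[x,y,116]],R),([n,n],R)]
A=[rackp(510,370.5,36),stp(515.6,-92.5,-91.5)]
for n,bs in (('top',[(100,165,180,235),(280,170,440,235)]),('side',[(225,290,295,360),(260,125,310,215)])):
    ims=[over(n,f'pics/{n}0.png','',a,b,k) for a,b,k in zip(A,bs,[6,5] if n=='top' else [6,6])]
    if n=='side':
        h=max(i.shape[0] for i in ims); ims=[cv2.copyMakeBorder(i,0,h-i.shape[0],0,0,0) for i in ims]; o=np.hstack(ims)
    else:
        w=max(i.shape[1] for i in ims); ims=[cv2.copyMakeBorder(i,0,0,0,w-i.shape[1],0) for i in ims]; o=np.vstack(ims); o=cv2.resize(o,None,fx=.78,fy=.78)
    cv2.imwrite(f'pics/ov_{n}.png',o);print(o.shape)
E
```

```text
(581, 624, 3)
(540, 720, 3)
```

View pics/ov_top.png

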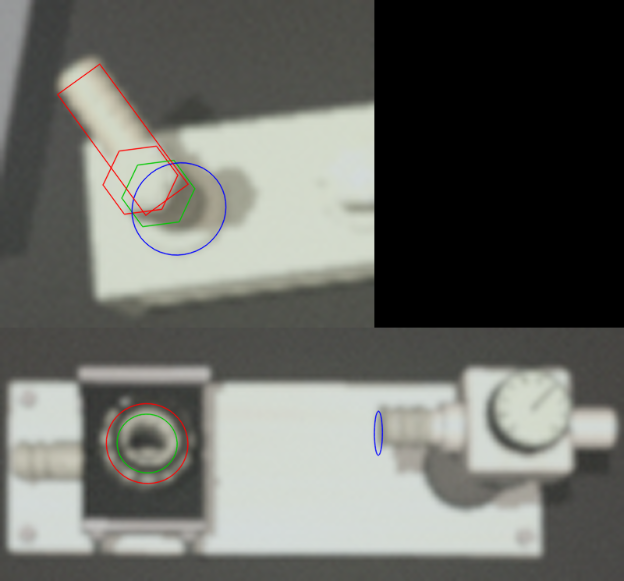

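View pics/ov_side.png

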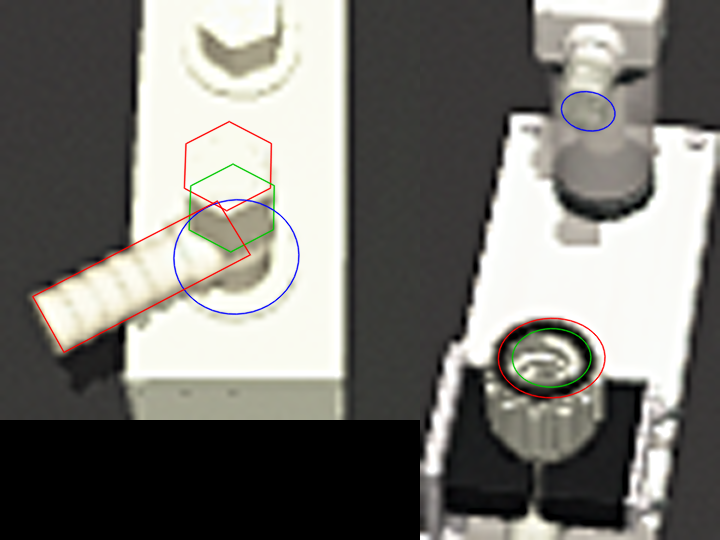

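```bash
python3 -m crank '[-0.65,-0.22,0.09,0,0,1.01,85,-1.3,-0.44,0.18,0,0,2.02,85,-1.95,-0.66,0.27,0,0,3.03,85,-2.6,-0.88,0.36,0,0,4.04,85,-3.25,-1.1,0.45,0,0,5.05,85,-3.9,-1.32,0.54,0,0,6.06,85,-4.55,-1.54,0.63,0,0,7.07,85,-5.2,-1.76,0.72,0,0,8.08,85,-5.85,-1.98,0.81,0,0,9.09,85,-6.5,-2.2,0.9,0,0,10.1,85,-7.15,-2.42,0.99,0,0,11.11,85,-7.8,-2.64,1.08,0,0,12.12,85,-8.45,-2.86,1.17,0,0,13.13,85,-9.1,-3.08,1.26,0,0,14.14,85,-9.75,-3.3,1.35,0,0,15.15,85,-10.4,-3.52,1.44,0,0,16.16,85,-11.05,-3.74,1.53,0,0,17.17,85,-11.7,-3.96,1.62,0,0,18.18,85,-12.35,-4.18,1.71,0,0,19.19,85,-13.05,-4.4,1.8,0,0,20.2,85]' 80
cat >> h.py <<'E'
from scipy.spatial.transform import Rotation as Ro
def st():
    s=arm.state(); M=Ro.from_quat(s['tool_rot']).as_matrix()
    print('t',round(s['clock'],2),'tcp',s['tcp_pos'].round(1),'yawX',np.degrees(np.arctan2(M[1,0],M[0,0])).round(2),'yawY',np.degrees(np.arctan2(M[1,1],M[0,1])).round(2),'tilt',(M[:2,2]*57.3).round(2),'q',s['joint_pos'].round(3),'F',s['wrist_force'].round(1),'M',s['moment'].round(3),'g',round(s['gripper_width']*85.4,1)); return s,M
def togo(P,dyaw=0):
    s,M=st(); d=M.T@(np.array(P)-s['tcp_pos']); print('units',(d/25).round(2),'rz for world dyaw',-dyaw/6)
E
python3 - <<'E'
from h import *
st(); togo((510,371,122))
for n in('side','top'): cv2.imwrite(f'pics/{n}1.png',arm.get_image(n)[:,:,::-1])
crop('pics/top1.png','pics/t1.png',90,150,190,250,6); crop('pics/side1.png','pics/s1.png',215,250,315,370,4)
E
```

```text
clock: 1.77
tcp_pos: [509.9, 371.0, 185.7]
tool_rot: [0.952, 0.307, -0.001, -0.0]
wrist_force: [-1.1, 0.1, 0.2]
gripper_width: 0.992
t 1.77 tcp [509.9 371.  185.7] yawX 35.74 yawY -54.26 tilt [-0.06 -0.02] q [-1.016  0.721  0.593  1.632 -0.476  0.938 -1.199] F [-1.1  0.1  0.2] M [ 0.031 -0.053 -0.017] g 84.8
t 1.77 tcp [509.9 371.  185.7] yawX 35.74 yawY -54.26 tilt [-0.06 -0.02] q [-1.016  0.721  0.593  1.632 -0.476  0.938 -1.199] F [-1.1  0.1  0.2] M [ 0.031 -0.053 -0.017] g 84.8
units [0.   0.   2.55] rz for world dyaw 0.0
```

View pics/t1.png

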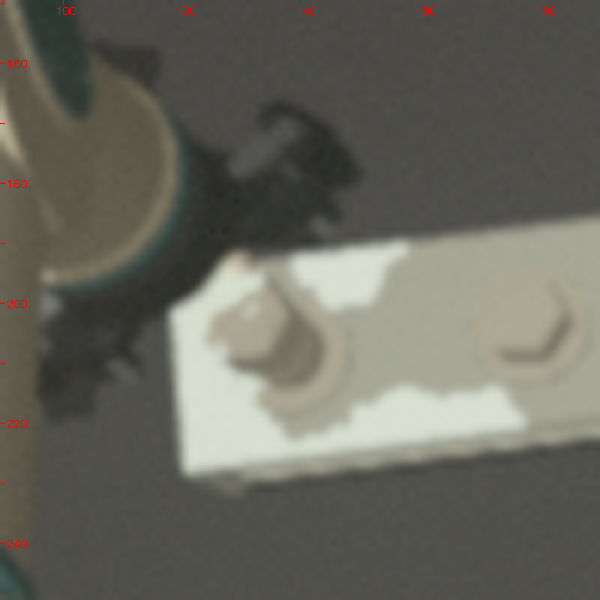

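View pics/s1.png

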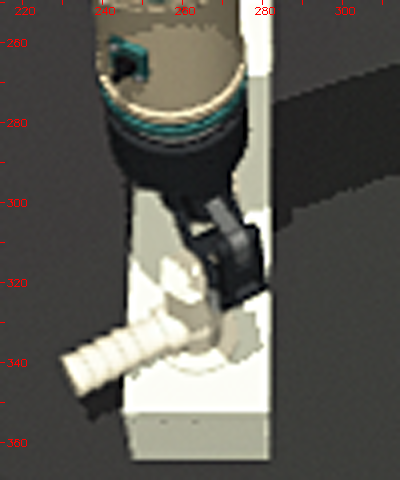

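The top view shows the head centre at about (131,203), which matches (510,370.5). The fingers straddle the head, so I'll go down and grip.

```bash
python3 -m crank '[0,0,0.3,0,0,0,85,0,0,0.6,0,0,0,85,0,0,0.9,0,0,0,85,0,0,1.2,0,0,0,85,0,0,1.5,0,0,0,85,0,0,1.8,0,0,0,85,0,0,2.1,0,0,0,85,0,0,2.35,0,0,0,85,0,0,2.5,0,0,0,85,0,0,2.5,0,0,0,85]' 80
python3 -m crank '[0,0,0,0,0,0,25,0,0,0,0,0,0,25,0,0,0,0,0,0,25,0,0,0,0,0,0,25,0,0,0,0,0,0,25,0,0,0,0,0,0,25,0,0,0,0,0,0,25,0,0,0,0,0,0,25]' 80
python3 - <<'E'
from h import *
st()
E
```

```text
clock: 2.7
tcp_pos: [509.4, 371.2, 122.7]
tool_rot: [0.951, 0.309, -0.001, 0.0]
wrist_force: [0.1, 0.8, 0.2]
gripper_width: 0.998
clock: 3.37
tcp_pos: [510.3, 371.6, 124.4]
tool_rot: [0.951, 0.309, 0.0, -0.0]
wrist_force: [-0.2, -0.9, 6.1]
gripper_width: 0.387
t 3.37 tcp [510.3 371.6 124.4] yawX 36.0 yawY -54.0 tilt [0.04 0.04] q [-0.989  0.792  0.543  1.68  -0.527  0.819 -1.152] F [-0.2 -0.9  6.1] M [-0.015  0.084  0.031] g 33.1
```

```bash
python3 -m crank '[0,0,-0.15,0,0,0,25,0,0,-0.4,0,0,0,25,0,0,-0.8,0,0,0,25,0,0,-1.2,0,0,0,25,0,0,-1.6,0,0,0,25,0,0,-2,0,0,0,25,0,0,-2.5,0,0,0,25,0,0,-3,0,0,0,25,0,0,-3.5,0,0,0,25,0,0,-4,0,0,0,25,0,0,-4.5,0,0,0,25,0,0,-5,0,0,0,25,0,0,-5.5,0,0,0,25,0,0,-6,0,0,0,25,0,0,-6.4,0,0,0,25,0,0,-6.8,0,0,0,25,0,0,-6.8,0,0,0,25]' 80
python3 - <<'E'
from h import *
s,M=st()
togo((515.5,-93.5,295))
for n in('side','top'): cv2.imwrite(f'pics/{n}2.png',arm.get_image(n)[:,:,::-1])
crop('pics/side2.png','pics/s2.png',190,210,310,370,3)
E
```

```text
clock: 4.78
tcp_pos: [511.1, 371.8, 296.3]
tool_rot: [0.951, 0.309, 0.002, -0.001]
wrist_force: [0.7, 0.3, -0.8]
gripper_width: 0.382
t 4.78 tcp [511.1 371.8 296.3] yawX 36.01 yawY -53.99 tilt [0.18 0.13] q [-1.049  0.614  0.657  1.502 -0.395  1.156 -1.265] F [ 0.7  0.3 -0.8] M [0.073 0.009 0.023] g 32.6
t 4.78 tcp [511.1 371.8 296.3] yawX 36.01 yawY -53.99 tilt [0.18 0.13] q [-1.049  0.614  0.657  1.502 -0.395  1.156 -1.265] F [ 0.7  0.3 -0.8] M [0.073 0.009 0.023] g 32.6
units [-1.080e+01  1.516e+01  1.000e-02] rz for world dyaw 0.0
```

View pics/s2.png

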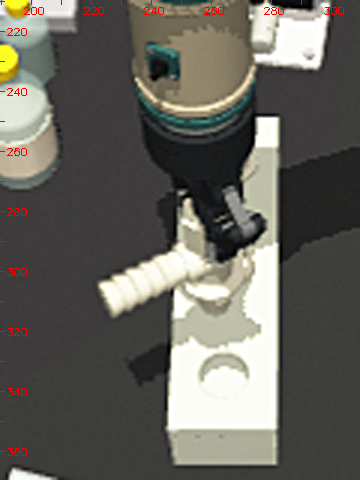

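```bash
python3 -m crank '[-0.32,0.44,0,0,0,-0.92,25,-0.64,0.89,0,0,0,-1.84,25,-0.96,1.33,0,0,0,-2.76,25,-1.28,1.78,0,0,0,-3.68,25,-1.6,2.22,0,0,0,-4.6,25,-1.92,2.67,0,0,0,-5.52,25,-2.24,3.11,0,0,0,-6.44,25,-2.56,3.56,0,0,0,-7.36,25,-2.88,4,0,0,0,-8.28,25,-3.2,4.45,0,0,0,-9.2,25,-3.52,4.89,0,0,0,-10.1,25,-3.84,5.34,0,0,0,-11,25,-4.16,5.78,0,0,0,-12,25,-4.48,6.23,0,0,0,-12.9,25,-4.8,6.67,0,0,0,-13.8,25,-5.12,7.12,0,0,0,-14.7,25,-5.4,7.57,0,0,0,-15.6,25,-5.4,7.57,0,0,0,-15.6,25]' 80
python3 - <<'E'
from h import *
togo((515.5,-93.5,295))
E
```

```text
clock: 6.38
tcp_pos: [511.7, 135.3, 293.2]
tool_rot: [0.427, 0.904, -0.001, -0.0]
wrist_force: [-0.1, -0.1, -1.1]
gripper_width: 0.388
t 6.38 tcp [511.7 135.3 293.2] yawX 129.48 yawY 39.48 tilt [-0.09 -0.13] q [-0.493  0.395  0.257  1.774 -0.115  0.989  0.497] F [-0.1 -0.1 -1.1] M [-0.041  0.02  -0.008] g 33.1
units [-7.16 -5.7  -0.05] rz for world dyaw 0.0
```

```bash
python3 -m crank '[-0.42,-0.33,0,0,0,-0.92,25,-0.84,-0.67,0,0,0,-1.85,25,-1.26,-1,0,0,0,-2.77,25,-1.68,-1.34,0,0,0,-3.7,25,-2.1,-1.67,0,0,0,-4.62,25,-2.52,-2.01,0,0,0,-5.55,25,-2.94,-2.34,0,0,0,-6.47,25,-3.36,-2.68,0,0,0,-7.4,25,-3.78,-3.01,0,0,0,-8.32,25,-4.2,-3.35,0,0,0,-9.25,25,-4.62,-3.68,0,0,0,-10.2,25,-5.04,-4.02,0,0,0,-11.1,25,-5.46,-4.35,0,0,0,-12,25,-5.88,-4.69,0,0,0,-13,25,-6.3,-5.02,0,0,0,-13.9,25,-6.72,-5.36,0,0,0,-14.8,25,-7.16,-5.7,0,0,0,-15.75,25,-7.16,-5.7,0,0,0,-15.75,25]' 80
python3 - <<'E'
from h import *
s,M=st();togo((515.5,-93.5,250))
for n in('side','top'): cv2.imwrite(f'pics/{n}3.png',arm.get_image(n)[:,:,::-1])
crop('pics/side3.png','pics/s3.png',220,70,340,230,3.7);crop('pics/top3.png','pics/t3.png',250,130,400,250,5)
E
```

```text
clock: 7.88
tcp_pos: [516.1, -92.3, 293.1]
tool_rot: [-0.374, 0.928, -0.0, -0.001]
wrist_force: [0.2, -0.6, -0.8]
gripper_width: 0.386
t 7.88 tcp [516.1 -92.3 293.1] yawX -136.12 yawY 133.88 tilt [-0.07 -0.07] q [ 0.182  0.379 -0.083  1.781  0.038  0.984  2.42 ] F [ 0.2 -0.6 -0.8] M [ 0.011 -0.008 -0.067] g 33.0
t 7.88 tcp [516.1 -92.3 293.1] yawX -136.12 yawY 133.88 tilt [-0.07 -0.07] q [ 0.182  0.379 -0.083  1.781  0.038  0.984  2.42 ] F [ 0.2 -0.6 -0.8] M [ 0.011 -0.008 -0.067] g 33.0
units [ 0.05 -0.02  1.73] rz for world dyaw 0.0
```

View pics/s3.png

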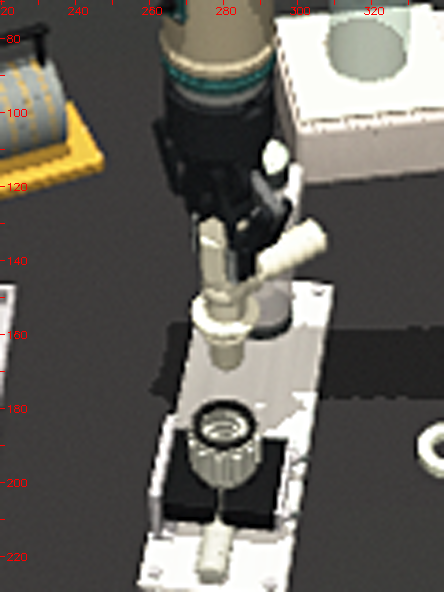

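View pics/t3.png

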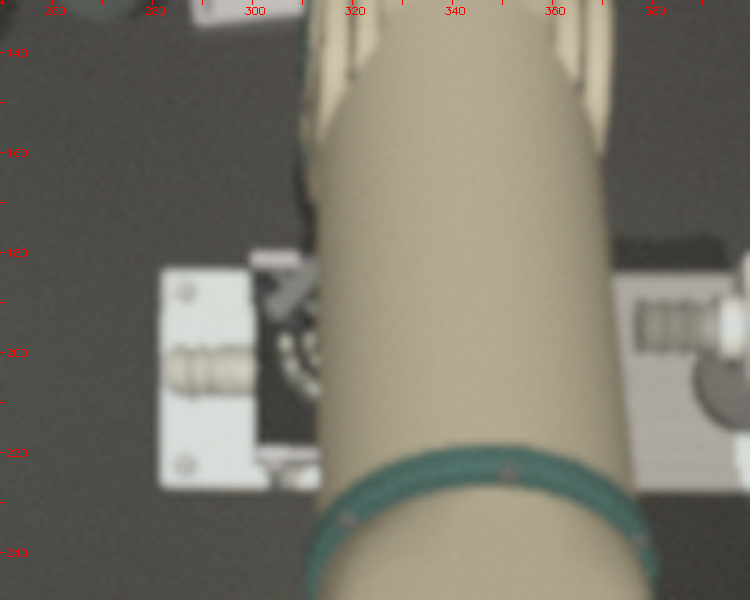

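```bash
python3 - <<'E'
from h import *
R,G,B=(0,0,255),(0,200,0),(255,0,0)
x,y,zf=516.1,-92.3,240.7
pol=[(circ(x,y,zf,52),R),(circ(x,y,zf+6,52),R),(hexp(x,y,zf+86,-136),G),(hexp(x,y,zf+50,-136),G),(circ(x,y,zf-40,26.4),B),(tail(x,y,zf+32,-136),G)]
x,y=515.5,-93.5
pol+=[(circ(x,y,116,53),R),(circ(x,y,116,39),G)]
im=over('side','pics/side3.png','',pol,(255,120,315,205),7); print(im.shape); cv2.imwrite('pics/ov3.png',im)
print(proj('side',[[515.5,-93.5,116],[525.5,-93.5,116],[515.5,-83.5,116]]))
print(proj('side',[[515.5,-93.5,240],[525.5,-93.5,240],[515.5,-83.5,240]]))
E
```

```text
(595, 420, 3)
[[281.42821015 183.77983945]
 [278.09604771 183.54408875]
 [281.06544855 186.27627965]]
[[280.76980765 154.23407027]
 [277.22651862 153.99967469]
 [280.38100653 156.7602219 ]]
```

View pics/ov3.png

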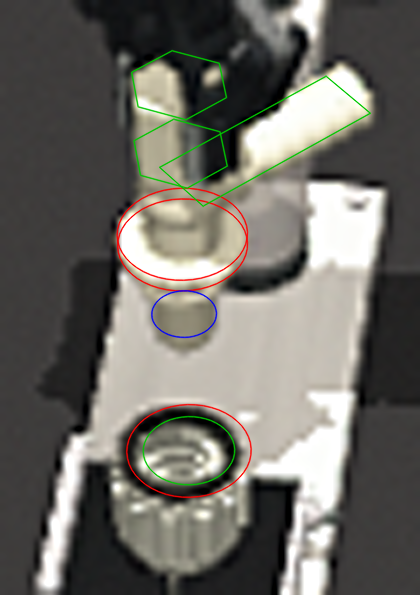

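```bash
python3 - <<'E'
from h import *
R,G,B=(0,0,255),(0,200,0),(255,0,0)
a=[]
for x,y in((515.5,-93.5),(517.5,-93.5)):
    a.append(over('side','pics/side3.png','',[(circ(x,y,116,53),R),(circ(x,y,116,39),G)],(266,170,296,205),13))
a=[over('side','pics/side3.png','',[],(266,170,296,205),13)]+a[1:]
cv2.imwrite('pics/ov3b.png',np.hstack(a))
E
```

```text
(no output)
```

View pics/ov3b.png

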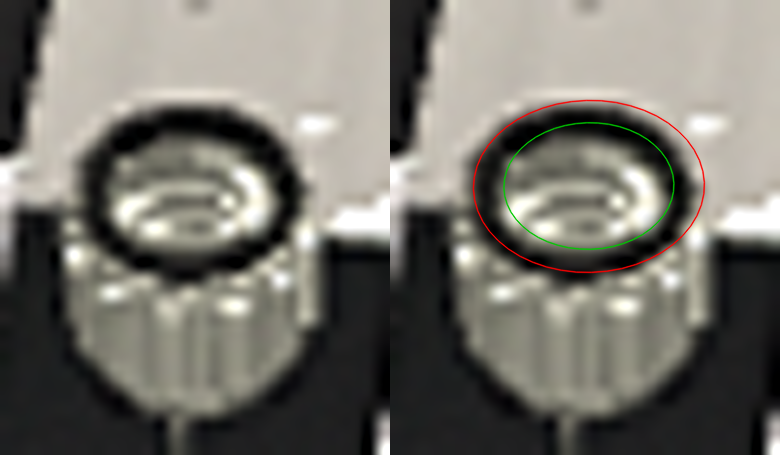

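```bash
python3 - <<'E'
from h import *
R,G,B=(0,0,255),(0,200,0),(255,0,0)
x,y=519,-92.5
a=[over('top','pics/top0.png','',[],(297,180,337,222),9)]+[over('top','pics/top0.png','',[(circ(x,y,116,53),R),(circ(x,y,116,39),G)],(297,180,337,222),9) for x,y in((519,-92.5),)]
cv2.imwrite('pics/ov4.png',np.hstack(a))
for z in(116,100,150): print(proj('top',[[515,-93,z],[525,-93,z],[515,-83,z]]).round(1).tolist())
# camera positions
for n in('top','side'): print(n,ray(n,(280,208))[0])
E
```

```text
[[317.3, 199.3], [317.2, 195.5], [313.4, 199.4]]
[[316.9, 200.6], [316.7, 196.8], [313.0, 200.7]]
[[318.3, 196.5], [318.2, 192.6], [314.3, 196.6]]
top [ 235.30382439   15.29501482 1465.72332353]
side [ 384.10715229  956.06176804 1294.36915135]
```

View pics/ov4.png

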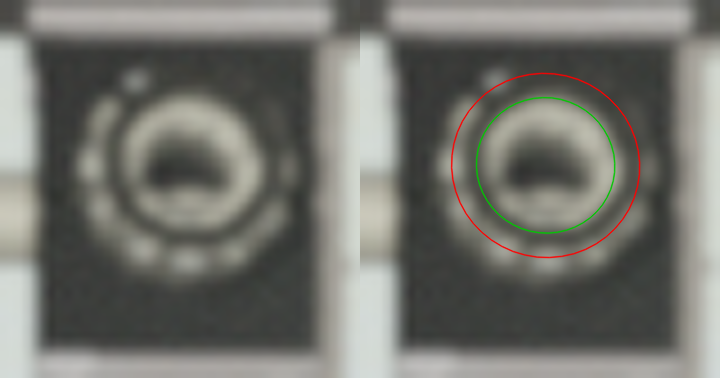

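The seal ring in the top view puts the port at about (519.4,-94). The side view gives (519,-92.5), and both put the plate's centre line at x≈519.5. I'll use (519.2,-93.4) with the station's x axis at about -91.7°.

```bash
python3 - <<'E'
from h import *
togo((519.2,-93.4,195))
E
```

```text
t 7.98 tcp [516.2 -89.  293.3] yawX -136.18 yawY 133.82 tilt [-0.06  0.07] q [ 0.178  0.378 -0.085  1.782  0.036  0.984  2.415] F [-1.   0.2 -1.5] M [ 0.005  0.019 -0.058] g 33.0
units [ 0.03 -0.21  3.93] rz for world dyaw 0.0
```

```bash
python3 -m crank '[0,0,0,0,0,0,25,0,0,0,0,0,0,25,0,0,0,0,0,0,25]' 80 | head -2
python3 - <<'E'
from h import *
togo((519.2,-93.4,195))
E
python3 -m crank '[0,0,0,0,0,0,25]' 80 | head -2
python3 -m crank '[0,0,0,0,0,0,25]' 80 | head -2
```

```text
clock: 8.23
tcp_pos: [516.4, -88.5, 293.7]
t 8.23 tcp [516.4 -88.5 293.7] yawX -135.87 yawY 134.13 tilt [-0.01  0.03] q [ 0.177  0.378 -0.085  1.782  0.037  0.984  2.418] F [ 0.1 -0.2 -1. ] M [ 0.012 -0.007 -0.03 ] g 33.1
units [ 0.06 -0.22  3.95] rz for world dyaw 0.0
clock: 8.32
tcp_pos: [516.4, -88.8, 293.8]
clock: 8.4
tcp_pos: [516.4, -89.2, 293.8]
```

```bash
python3 -m crank '[0.03,-0.1,0.2,0,0,0,25,0.06,-0.21,0.5,0,0,0,25,0.06,-0.21,0.9,0,0,0,25,0.06,-0.21,1.3,0,0,0,25,0.06,-0.21,1.7,0,0,0,25,0.06,-0.21,2.1,0,0,0,25,0.06,-0.21,2.4,0,0,0,25,0.06,-0.21,2.55,0,0,0,25,0.06,-0.21,2.55,0,0,0,25,0.06,-0.21,2.55,0,0,0,25]' 80
python3 - <<'E'
from h import *
s,M=st();togo((519.2,-93.4,195))
cv2.imwrite('pics/side5.png',arm.get_image('side')[:,:,::-1]);st()
R,G,B=(0,0,255),(0,200,0),(255,0,0)
x,y,z=s['tcp_pos'];zf=z-52.4
pol=[(circ(x,y,zf,52),R),(circ(x,y,zf+6,52),R),(circ(x,y,zf-40,26.4),B)]
x,y=519.2,-93.4
pol+=[(circ(x,y,116,53),R),(circ(x,y,116,39),G)]
b=(260,140,305,205)
cv2.imwrite('pics/ov5.png',np.hstack([over('side','pics/side5.png','',p,b,8.5) for p in([],pol)]))
E
```

```text
clock: 9.23
tcp_pos: [519.0, -94.6, 230.0]
tool_rot: [-0.375, 0.927, 0.0, -0.0]
wrist_force: [0.1, -0.4, -1.1]
gripper_width: 0.388
t 9.23 tcp [519.  -94.6 230. ] yawX -135.9 yawY 134.1 tilt [-0.  0.] q [ 0.183  0.455 -0.081  1.858  0.048  0.83   2.419] F [ 0.1 -0.4 -1.1] M [-0.03  -0.012  0.017] g 33.2
t 9.23 tcp [519.  -94.6 230. ] yawX -135.9 yawY 134.1 tilt [-0.  0.] q [ 0.183  0.455 -0.081  1.858  0.048  0.83   2.419] F [ 0.1 -0.4 -1.1] M [-0.03  -0.012  0.017] g 33.2
units [-0.04  0.03  1.4 ] rz for world dyaw 0.0
t 9.28 tcp [519.2 -94.6 230.3] yawX -135.89 yawY 134.1 tilt [ 0.04 -0.  ] q [ 0.183  0.455 -0.081  1.858  0.048  0.83   2.419] F [-0.4  0.1 -0.8] M [ 0.009 -0.001 -0.059] g 32.9
```

View pics/ov5.png

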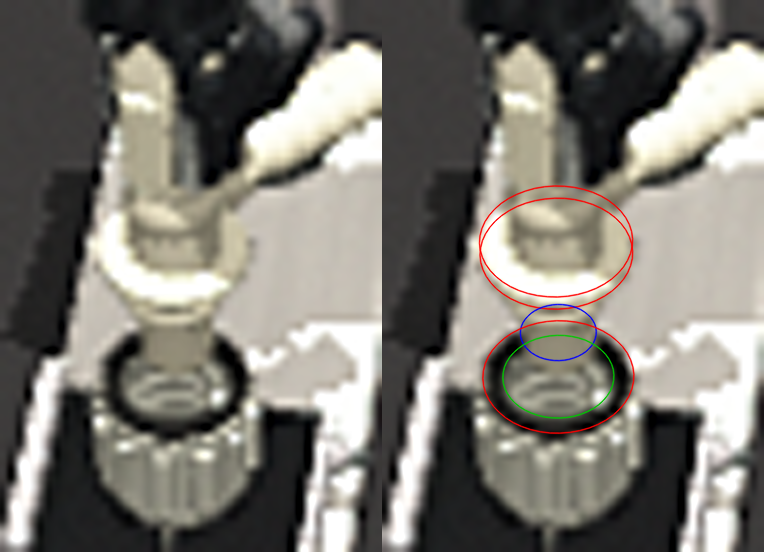

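```bash
python3 -m crank '[-0.02,0.01,0.2,0,0,0,25,-0.03,0.02,0.4,0,0,0,25,-0.03,0.02,0.6,0,0,0,25,-0.03,0.02,0.8,0,0,0,25,-0.03,0.02,1,0,0,0,25,-0.03,0.02,1.2,0,0,0,25,-0.03,0.02,1.2,0,0,0,25]' 80
python3 -m crank '[0,0,0.1,0,0,0,25,0,0,0.2,0,0,0,25,0,0,0.3,0,0,0,25,0,0,0.4,0,0,0,25,0,0,0.4,0,0,0,25]' 80
python3 - <<'E'
from h import *
st();
E
```

```text
clock: 9.87
tcp_pos: [519.4, -94.0, 199.1]
tool_rot: [-0.375, 0.927, -0.0, 0.0]
wrist_force: [1.0, -1.1, -0.8]
gripper_width: 0.382
clock: 10.28
tcp_pos: [519.3, -93.9, 189.7]
tool_rot: [-0.375, 0.927, -0.0, 0.0]
wrist_force: [1.4, -1.3, -2.0]
gripper_width: 0.389
t 10.28 tcp [519.3 -93.9 189.7] yawX -135.9 yawY 134.1 tilt [ 0.03 -0.01] q [ 0.178  0.509 -0.077  1.902  0.057  0.732  2.41 ] F [ 1.4 -1.3 -2. ] M [-0.345 -0.516 -0.049] g 33.2
```

```bash
python3 -m crank '[0,-0.04,0,0,0,0,25,0,-0.04,0.08,0,0,0,25,0,-0.04,0.16,0,0,0,25,0,-0.04,0.24,0,0,0,25,0,-0.04,0.24,0,0,0,25]' 80
python3 - <<'E'
from h import *
st();
E
```

```text
clock: 10.7
tcp_pos: [519.4, -94.2, 183.6]
tool_rot: [-0.376, 0.927, 0.0, -0.0]
wrist_force: [-0.8, -0.2, -1.2]
gripper_width: 0.386
t 10.7 tcp [519.4 -94.2 183.6] yawX -135.89 yawY 134.11 tilt [-0.05  0.02] q [ 0.179  0.519 -0.077  1.907  0.057  0.719  2.41 ] F [-0.8 -0.2 -1.2] M [ 0.002 -0.121 -0.028] g 32.9
```

```bash
python3 -m crank '[0,0,0.08,0,0,0,25,0,0,0.16,0,0,0,25,0,0,0.16,0,0,0,25]' 80
python3 - <<'E'
from h import *
st();
E
python3 -m crank '[0,0,0.05,0,0,0,25,0,0,0.1,0,0,0,25,0,0,0.1,0,0,0,25]' 80
python3 - <<'E'
from h import *
st();
E
```

```text
clock: 10.95
tcp_pos: [519.5, -94.3, 179.6]
tool_rot: [-0.375, 0.927, 0.0, -0.0]
wrist_force: [0.3, 0.5, -1.0]
gripper_width: 0.385
t 10.95 tcp [519.5 -94.3 179.6] yawX -135.89 yawY 134.11 tilt [-0.04  0.01] q [ 0.178  0.524 -0.076  1.91   0.058  0.71   2.409] F [ 0.3  0.5 -1. ] M [ 0.018 -0.044 -0.042] g 32.9
clock: 11.2
tcp_pos: [519.5, -94.3, 177.3]
tool_rot: [-0.376, 0.927, 0.0, -0.0]
wrist_force: [0.0, 0.4, -1.7]
gripper_width: 0.391
t 11.2 tcp [519.5 -94.3 177.3] yawX -135.89 yawY 134.11 tilt [-0.04  0.01] q [ 0.178  0.528 -0.076  1.913  0.059  0.704  2.408] F [ 0.   0.4 -1.7] M [ 0.008 -0.004 -0.024] g 33.4
```

```bash
for i in 1 2; do python3 -m crank '[0,0,0.04,0,0,0,25,0,0,0.04,0,0,0,25]' 80 | sed -n 2,4p; done; python3 - <<'E'
from h import *
st();
E
```

```text
tcp_pos: [519.7, -94.4, 176.4]
tool_rot: [-0.376, 0.927, 0.0, -0.0]
wrist_force: [0.0, -0.8, -1.8]
tcp_pos: [519.7, -94.4, 175.4]
tool_rot: [-0.375, 0.927, 0.0, -0.0]
wrist_force: [0.3, -0.1, -1.0]
t 11.53 tcp [519.7 -94.4 175.4] yawX -135.9 yawY 134.1 tilt [-0.01  0.  ] q [ 0.178  0.53  -0.076  1.914  0.059  0.699  2.408] F [ 0.3 -0.1 -1. ] M [ 0.011 -0.026  0.029] g 32.8
```

```bash
for i in 1 2 3; do python3 -m crank '[0,0,0.04,0,0,0,25,0,0,0.04,0,0,0,25]' 80 | sed -n 2,4p; done; python3 - <<'E'
from h import *
st();
E
```

```text
tcp_pos: [520.0, -94.4, 175.0]
tool_rot: [-0.375, 0.927, -0.0, 0.0]
wrist_force: [-0.9, 0.1, 3.7]
tcp_pos: [520.1, -94.4, 174.8]
tool_rot: [-0.375, 0.927, -0.0, 0.0]
wrist_force: [-1.8, -0.1, 10.5]
tcp_pos: [520.2, -94.3, 174.6]
tool_rot: [-0.375, 0.927, -0.0, 0.001]
wrist_force: [-2.9, -0.7, 16.4]
t 12.03 tcp [520.2 -94.3 174.6] yawX -135.9 yawY 134.1 tilt [ 0.08 -0.01] q [ 0.178  0.531 -0.075  1.915  0.06   0.695  2.407] F [-2.9 -0.7 16.4] M [0.27  1.161 0.022] g 32.5
```

```bash
python3 -m crank '[0.01,0.01,-0.03,0,0,0.5,25,0.02,0.02,-0.02,0,0,1,25,0.02,0.02,-0.01,0,0,2,25,0.02,0.02,0,0,0,3,25,0.02,0.02,0.01,0,0,4,25,0.02,0.02,0.02,0,0,5,25,0.02,0.02,0.02,0,0,5,25]' 80
python3 - <<'E'
from h import *
st();
E
```

```text
clock: 12.62
tcp_pos: [520.6, -94.3, 173.8]
tool_rot: [-0.121, 0.993, -0.0, 0.002]
wrist_force: [-0.6, 1.3, 11.0]
gripper_width: 0.389
t 12.62 tcp [520.6 -94.3 173.8] yawX -166.15 yawY 103.85 tilt [ 0.21 -0.02] q [ 0.073  0.533  0.079  1.92  -0.063  0.687  2.002] F [-0.6  1.3 11. ] M [ 0.073  0.256 -0.118] g 33.2
```

```bash
python3 -m crank '[0,0,0.01,0,0,1,25,0,0,0.02,0,0,2,25,0,0,0.03,0,0,3,25,0,0,0.03,0,0,4,25,0,0,0.04,0,0,5,25,0,0,0.05,0,0,6,25,0,0,0.06,0,0,7,25,0,0,0.07,0,0,8,25,0,0,0.07,0,0,9,25,0,0,0.08,0,0,10,25,0,0,0.08,0,0,10,25]' 80
python3 - <<'E'
from h import *
st();cv2.imwrite('pics/side6.png',arm.get_image('side')[:,:,::-1]);crop('pics/side6.png','pics/s6.png',240,110,330,215,5.5)
E
```

```text
clock: 13.53
tcp_pos: [520.2, -94.3, 171.7]
tool_rot: [0.392, 0.92, 0.001, 0.001]
wrist_force: [-2.2, 1.1, 12.5]
gripper_width: 0.387
t 13.53 tcp [520.2 -94.3 171.7] yawX 133.86 yawY 43.86 tilt [0.16 0.  ] q [-0.13   0.564  0.384  1.928 -0.315  0.705  1.207] F [-2.2  1.1 12.5] M [ 0.179  0.517 -0.093] g 33.1
```

View pics/s6.png

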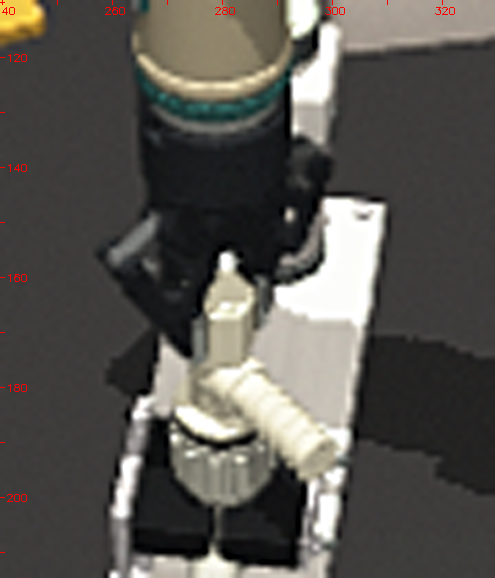

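The side view shows the elbow upright in the port with its tail swinging round. It has dropped 3.3 mm over 90°, so the thread is engaged.

```bash
python3 -m crank '[0,0,0.01,0,0,1,25,0,0,0.02,0,0,2,25,0,0,0.02,0,0,3,25,0,0,0.03,0,0,4,25,0,0,0.04,0,0,5,25,0,0,0.05,0,0,6,25,0,0,0.06,0,0,7,25,0,0,0.06,0,0,8,25,0,0,0.07,0,0,9,25,0,0,0.08,0,0,10,25,0,0,0.09,0,0,11,25,0,0,0.1,0,0,12,25,0,0,0.1,0,0,13,25,0,0,0.11,0,0,14,25,0,0,0.12,0,0,15,25,0,0,0.13,0,0,16,25,0,0,0.14,0,0,17,25,0,0,0.14,0,0,18,25,0,0,0.14,0,0,18,25]' 80
python3 - <<'E'
from h import *
st()
E
```

```text
clock: 15.17
tcp_pos: [520.1, -93.4, 168.0]
tool_rot: [0.975, 0.224, 0.001, -0.001]
wrist_force: [-1.1, 2.9, 15.3]
gripper_width: 0.387
t 15.17 tcp [520.1 -93.4 168. ] yawX 25.91 yawY -64.09 tilt [0.11 0.11] q [-0.437  0.723  0.92   1.939 -0.763  0.872 -0.227] F [-1.1  2.9 15.3] M [ 0.86   0.515 -0.058] g 33.0
```

```bash
python3 -m crank '[0,0,-0.05,0,0,0,25,0,0,-0.09,0,0,0,25,0,0,-0.09,0,0,0,60,0,0,-0.09,0,0,0,85,0,0,-0.09,0,0,0,85,0,0,-0.09,0,0,0,85,0,0,-0.09,0,0,0,85,0,0,-0.09,0,0,0,85]' 80
python3 - <<'E'
from h import *
st()
E
python3 -m crank '[0,0,-0.3,0,0,0,85,0,0,-0.6,0,0,0,85,0,0,-1,0,0,-1,85,0,0,-1,0,0,-2,85,0,0,-1,0,0,-3,85,0,0,-1,0,0,-4,85,0,0,-1,0,0,-5,85,0,0,-1,0,0,-6,85,0,0,-1,0,0,-7,85,0,0,-1,0,0,-8,85,0,0,-1,0,0,-9,85,0,0,-1,0,0,-10,85,0,0,-1,0,0,-11,85,0,0,-1,0,0,-12,85,0,0,-1,0,0,-13,85,0,0,-1,0,0,-14,85,0,0,-1,0,0,-15,85,0,0,-1,0,0,-15,85]' 80
python3 - <<'E'
from h import *
st()
cv2.imwrite('pics/side7.png',arm.get_image('side')[:,:,::-1]);crop('pics/side7.png','pics/s7.png',240,110,330,215,5.5)
E
```

```text
clock: 15.83
tcp_pos: [519.0, -94.5, 168.7]
tool_rot: [0.974, 0.226, -0.0, -0.0]
wrist_force: [-0.2, -0.3, -0.6]
gripper_width: 0.995
t 15.83 tcp [519.  -94.5 168.7] yawX 26.1 yawY -63.9 tilt [-0.01 -0.  ] q [-0.437  0.722  0.921  1.939 -0.757  0.872 -0.226] F [-0.2 -0.3 -0.6] M [-0.026  0.     0.013] g 84.9
clock: 17.33
tcp_pos: [519.4, -94.9, 194.8]
tool_rot: [0.528, 0.849, 0.0, 0.001]
wrist_force: [0.4, 0.9, 0.3]
gripper_width: 0.998
t 17.33 tcp [519.4 -94.9 194.8] yawX 116.22 yawY 26.22 tilt [ 0.08 -0.01] q [-0.21   0.549  0.506  1.908 -0.37   0.775  0.96 ] F [0.4 0.9 0.3] M [ 0.012 -0.013 -0.017] g 85.2
```

View pics/s7.png

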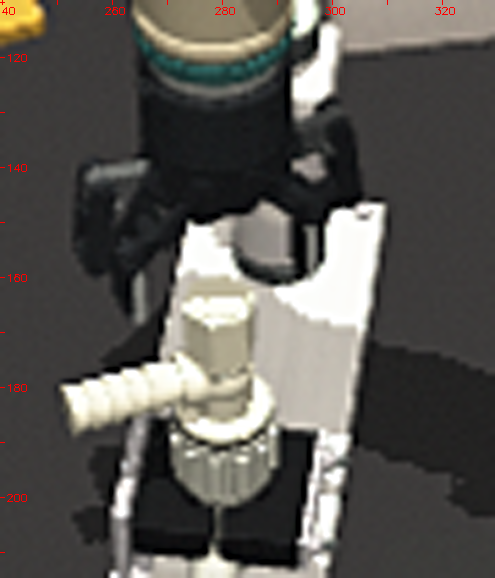

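The side view shows the elbow standing upright on its own, tail pointing left at about (252,183). I'll finish the half turn back and regrip.

```bash
python3 -m crank '[0,0,0,0,0,-1,85,0,0,0,0,0,-2,85,0,0,0,0,0,-3,85,0,0,0,0,0,-4,85,0,0,0,0,0,-5,85,0,0,0,0,0,-6,85,0,0,0,0,0,-7,85,0,0,0,0,0,-8,85,0,0,0,0,0,-9,85,0,0,0,0,0,-10,85,0,0,0,0,0,-11,85,0,0,0,0,0,-12,85,0,0,0,0,0,-13,85,0,0,0,0,0,-14,85,0,0,0,0,0,-15,85,0,0,0,0,0,-15,85]' 80
python3 - <<'E'
from h import *
togo((519.8,-94.0,168.0))
E
```

```text
clock: 18.72
tcp_pos: [519.0, -94.9, 194.0]
tool_rot: [-0.225, 0.974, -0.0, -0.0]
wrist_force: [-0.3, -0.4, -1.2]
gripper_width: 0.999
t 18.72 tcp [519.  -94.9 194. ] yawX -153.94 yawY 116.06 tilt [-0.   -0.02] q [ 0.093  0.503  0.05   1.9   -0.035  0.739  2.188] F [-0.3 -0.4 -1.2] M [-0.01   0.015  0.022] g 85.3
units [-0.04  0.02  1.04] rz for world dyaw 0.0
```

```bash
python3 -m crank '[-0.02,0.01,0.3,0,0,0,85,-0.04,0.02,0.6,0,0,0,85,-0.04,0.02,0.85,0,0,0,85,-0.04,0.02,1.02,0,0,0,85,-0.04,0.02,1.02,0,0,0,60,-0.04,0.02,1.02,0,0,0,25,-0.04,0.02,1.02,0,0,0,25,-0.04,0.02,1.02,0,0,0,25,-0.04,0.02,1.02,0,0,0,25,-0.04,0.02,1.02,0,0,0,25,-0.04,0.02,1.02,0,0,0,25]' 80
python3 - <<'E'
from h import *
st()
E
```

```text
clock: 19.63
tcp_pos: [520.1, -93.5, 168.7]
tool_rot: [-0.226, 0.974, -0.0, 0.0]
wrist_force: [-0.9, 0.0, 2.5]
gripper_width: 0.385
t 19.63 tcp [520.1 -93.5 168.7] yawX -153.9 yawY 116.1 tilt [ 0.06 -0.  ] q [ 0.094  0.54   0.046  1.923 -0.038  0.678  2.189] F [-0.9  0.   2.5] M [0.031 0.004 0.012] g 32.8
```

```bash
python3 -m crank '[0,0,0.02,0,0,1,25,0,0,0.04,0,0,2,25,0,0,0.05,0,0,3,25,0,0,0.06,0,0,4,25,0,0,0.07,0,0,5,25,0,0,0.08,0,0,6,25,0,0,0.08,0,0,7,25,0,0,0.09,0,0,8,25,0,0,0.1,0,0,9,25,0,0,0.11,0,0,10,25,0,0,0.12,0,0,11,25,0,0,0.13,0,0,12,25,0,0,0.13,0,0,12,25]' 80
python3 - <<'E'
from h import *
st()
E
```

```text
clock: 20.72
tcp_pos: [521.5, -93.9, 167.2]
tool_rot: [0.392, 0.92, 0.001, 0.002]
wrist_force: [-1.9, 0.8, 15.9]
gripper_width: 0.389
t 20.72 tcp [521.5 -93.9 167.2] yawX 133.86 yawY 43.86 tilt [ 0.25 -0.03] q [-0.151  0.577  0.415  1.931 -0.349  0.699  1.239] F [-1.9  0.8 15.9] M [ 0.008  0.308 -0.101] g 33.3
```

The flange is on the seal: the drop has slowed as described, and 45.6° remain. I'll ease the press and turn slowly.

```bash
python3 -m crank '[0,0,-0.03,0,0,0.5,25,0,0,-0.05,0,0,1,25,0,0,-0.05,0,0,1.7,25,0,0,-0.05,0,0,2.4,25,0,0,-0.04,0,0,3.1,25,0,0,-0.04,0,0,3.8,25,0,0,-0.04,0,0,4.5,25,0,0,-0.03,0,0,5.2,25,0,0,-0.03,0,0,6,25,0,0,-0.03,0,0,6,25,0,0,-0.03,0,0,6,25]' 100
python3 - <<'E'
from h import *
st()
cv2.imwrite('pics/side8.png',arm.get_image('side')[:,:,::-1]);crop('pics/side8.png','pics/s8.png',240,110,330,215,5.5)
E
```

```text
clock: 21.63
tcp_pos: [521.3, -94.3, 167.6]
tool_rot: [0.656, 0.755, 0.001, 0.002]
wrist_force: [-1.4, -0.5, 12.4]
gripper_width: 0.389
t 21.63 tcp [521.3 -94.3 167.6] yawX 98.07 yawY 8.07 tilt [ 0.23 -0.06] q [-0.264  0.614  0.598  1.934 -0.501  0.741  0.768] F [-1.4 -0.5 12.4] M [-0.212  0.271 -0.079] g 33.2
```

View pics/s8.png

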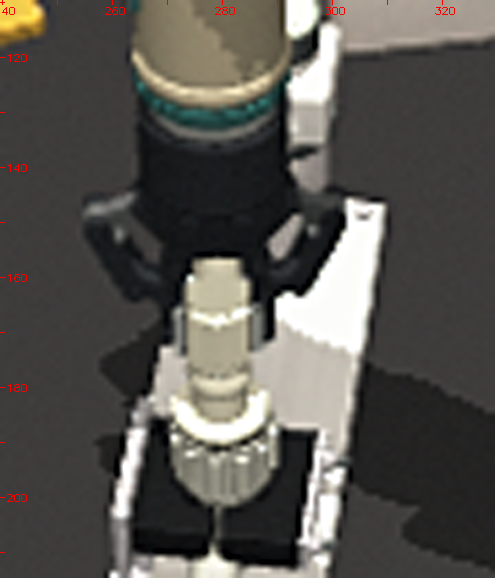

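```bash
python3 -m crank '[0,0,-0.04,0,0,0,25,0,0,-0.07,0,0,0.4,25,0,0,-0.07,0,0,0.8,25,0,0,-0.07,0,0,1.2,25,0,0,-0.07,0,0,1.4,25,0,0,-0.07,0,0,1.4,25]' 100
python3 - <<'E'
from h import *
st()
E
```

```text
clock: 22.18
tcp_pos: [520.5, -94.1, 167.8]
tool_rot: [0.709, 0.705, 0.0, 0.001]
wrist_force: [0.3, -1.0, 1.0]
gripper_width: 0.386
t 22.18 tcp [520.5 -94.1 167.8] yawX 89.69 yawY -0.31 tilt [ 0.09 -0.08] q [-0.29   0.625  0.641  1.935 -0.534  0.755  0.655] F [ 0.3 -1.   1. ] M [-0.6   -0.439 -0.025] g 33.0
```

```bash
for i in 1 2 3 4; do python3 -m crank '[0,0,0,0,0,0.1,25]' 100 >/dev/null; python3 - <<'E'
from h import *
st()
E
done
```

```text
t 22.27 tcp [520.4 -94.1 167.8] yawX 89.14 yawY -0.86 tilt [ 0.09 -0.07] q [-0.291  0.625  0.644  1.935 -0.536  0.756  0.648] F [ 1.4 -1.2  1. ] M [-0.727 -0.42   0.137] g 33.3
t 22.35 tcp [520.4 -94.1 167.8] yawX 88.5 yawY -1.5 tilt [ 0.08 -0.06] q [-0.293  0.626  0.647  1.935 -0.539  0.757  0.639] F [ 1.3 -1.8  1.5] M [-0.772 -0.514  0.125] g 32.9
t 22.43 tcp [520.3 -94.  167.8] yawX 87.87 yawY -2.13 tilt [ 0.07 -0.05] q [-0.295  0.627  0.65   1.935 -0.542  0.758  0.631] F [ 0.8 -2.2  2. ] M [-0.85  -0.511  0.09 ] g 33.1
t 22.52 tcp [520.3 -94.1 167.8] yawX 87.26 yawY -2.74 tilt [ 0.07 -0.05] q [-0.297  0.628  0.653  1.935 -0.544  0.76   0.623] F [ 1.9 -2.4  3. ] M [-0.837 -0.506  0.132] g 32.7
```

```bash
python3 -m crank '[0,0,0,0,0,0,25,0,0,0,0,0,0,60,0,0,0,0,0,0,85,0,0,0,0,0,0,85,0,0,0,0,0,0,85,0,0,0,0,0,0,85,0,0,-0.3,0,0,0,85,0,0,-0.8,0,0,0,85,0,0,-1.5,0,0,0,85,0,0,-2.3,0,0,0,85,0,0,-3.1,0,0,0,85,0,0,-3.9,0,0,0,85,0,0,-4.5,0,0,0,85,0,0,-5,0,0,0,85,0,0,-5,0,0,0,85]' 80
python3 - <<'E'
from h import *
st();togo((400,180,295))
cv2.imwrite('pics/side9.png',arm.get_image('side')[:,:,::-1]);crop('pics/side9.png','pics/s9.png',240,100,330,215,5)
E
```

```text
clock: 23.77
tcp_pos: [521.0, -94.2, 295.4]
tool_rot: [0.724, 0.69, 0.002, 0.002]
wrist_force: [0.4, -0.1, -0.5]
gripper_width: 0.995
t 23.77 tcp [521.  -94.2 295.4] yawX 87.3 yawY -2.7 tilt [ 0.27 -0.02] q [-0.396  0.475  0.785  1.786 -0.387  1.036  0.487] F [ 0.4 -0.1 -0.5] M [-0.011 -0.008 -0.025] g 84.9
t 23.77 tcp [521.  -94.2 295.4] yawX 87.3 yawY -2.7 tilt [ 0.27 -0.02] q [-0.396  0.475  0.785  1.786 -0.387  1.036  0.487] F [ 0.4 -0.1 -0.5] M [-0.011 -0.008 -0.025] g 84.9
units [ 1.073e+01 -5.350e+00 -1.000e-02] rz for world dyaw 0.0
```

View pics/s9.png

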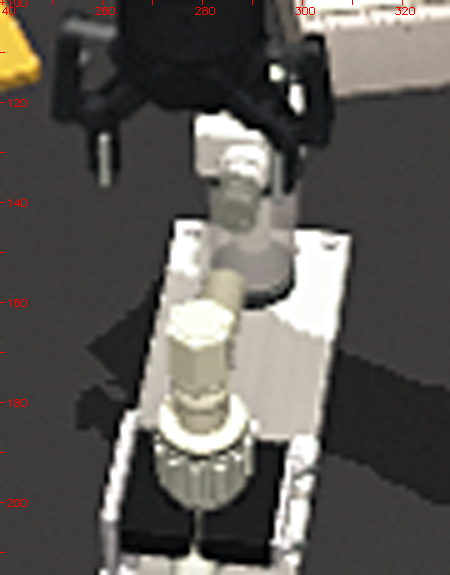

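```bash
python3 -m crank '[0.6,-0.3,0,0,0,0,85,1.2,-0.6,0,0,0,0,85,1.9,-0.95,0,0,0,0,85,2.7,-1.35,0,0,0,0,85,3.5,-1.75,0,0,0,0,85,4.3,-2.15,0,0,0,0,85,5.1,-2.55,0,0,0,0,85,5.9,-2.95,0,0,0,0,85,6.7,-3.35,0,0,0,0,85,7.5,-3.75,0,0,0,0,85,8.3,-4.15,0,0,0,0,85,9.1,-4.55,0,0,0,0,85,9.9,-4.95,0,0,0,0,85,10.4,-5.2,0,0,0,0,85,10.7,-5.35,0,0,0,0,85,10.7,-5.35,0,0,0,0,85]' 80
python3 - <<'E'
from h import *
st()
for n in('side','top'): cv2.imwrite(f'pics/{n}10.png',arm.get_image(n)[:,:,::-1])
R,G,B=(0,0,255),(0,200,0),(255,0,0)
x,y,yaw,zf=519.6,-93.8,-92.5,114.7
t=np.radians(yaw)
pol=[(circ(x,y,zf+6,52),B),(hexp(x,y,zf+86,yaw),R),(tail(x,y,zf+32,yaw),G)]
im=over('top','pics/top10.png','',pol,(285,165,435,235),5)
cv2.imwrite('pics/ov10t.png',np.vstack([over('top','pics/top10.png','',[],(285,165,435,235),5),im])[:, :])
b=(250,110,315,205)
cv2.imwrite('pics/ov10s.png',np.hstack([over('side','pics/side10.png','',p,b,6) for p in([],pol)]))
E
```

```text
clock: 25.15
tcp_pos: [397.5, 181.4, 291.8]
tool_rot: [0.722, 0.691, -0.001, -0.0]
wrist_force: [1.2, 0.7, -0.2]
gripper_width: 0.994
t 25.15 tcp [397.5 181.4 291.8] yawX 87.49 yawY -2.51 tilt [-0.1  -0.02] q [-1.121  0.328  0.835  2.006 -0.302  0.935 -0.173] F [ 1.2  0.7 -0.2] M [-0.011 -0.01  -0.017] g 84.9
```

View pics/ov10t.png

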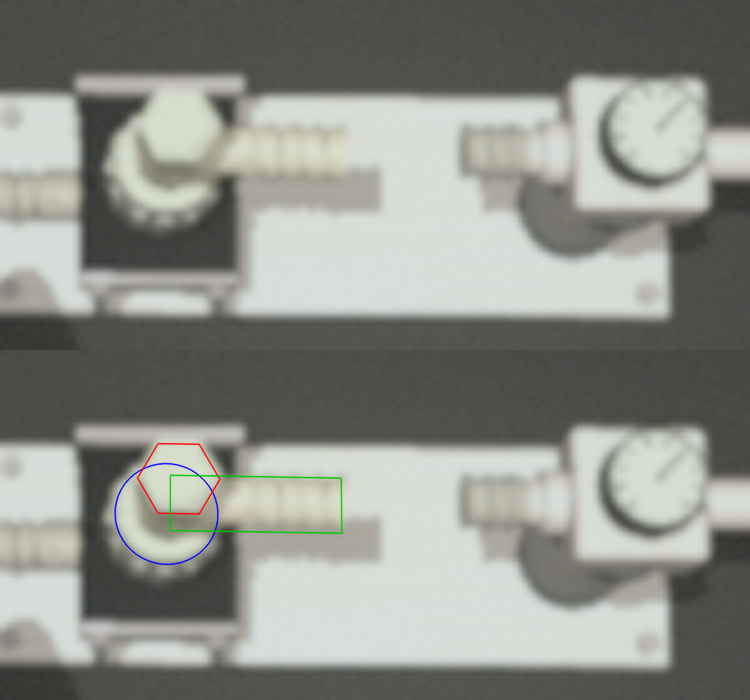

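View pics/ov10s.png

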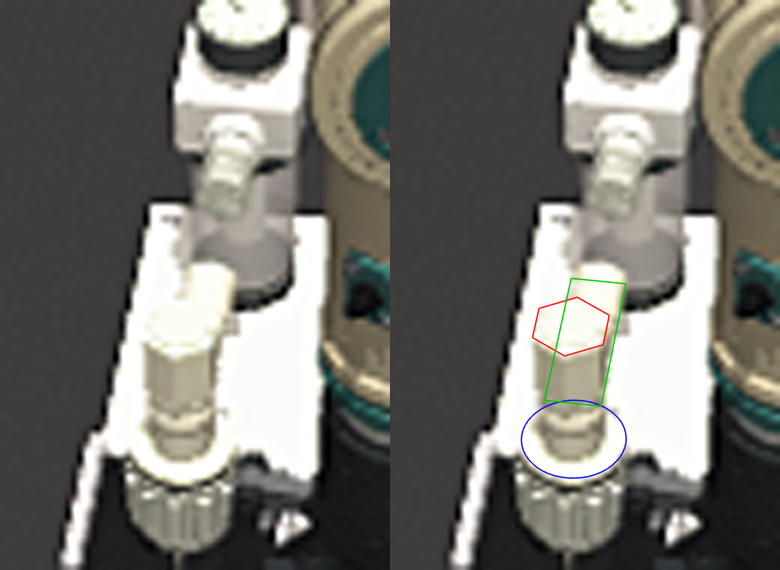

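The top view shows the tail end at about (353.5,195) and the nozzle tip at about (377,195), in line within 1 px. The elbow stands upright after release. To check the seal squeeze I'll compare the flange's edge height with the earlier picture taken before contact.

```bash
python3 - <<'E'
from h import *
ims={k:cv2.cvtColor(cv2.imread(f'pics/side{k}.png'),cv2.COLOR_BGR2GRAY).astype(float) for k in(7,9,10)}
for c in range(276,287,2):
    for k in ims: print(c,k,ims[k][181:196,c:c+2].mean(1).astype(int))
# head top/edges: expected pixel shift per mm z
print(proj('side',[[519.6,-93.8-20,116],[519.6,-93.8-20,117.9],[519.6,-73,116],[519.6,-73,117.9]]))
E
```

```text
276 7 [196 141 106 117 137 254 255 255 196  32 159 141 122 125 127]
276 9 [133 133 144 145 159 230 255 255 221  82 133 142 125 127 126]
276 10 [132 132 144 145 159 231 255 255 222  82 134 142 125 127 129]
278 7 [173 122 160 161 156 202 255 255 248 135  49 119 189 169 141]
278 9 [182 129 167 170 163 159 254 255 255 180  32 118 191 172 142]
278 10 [181 129 169 170 166 159 254 255 255 179  32 118 191 173 144]
280 7 [176 121 167 169 161 172 255 255 254 134  31 161 150 127 129]
280 9 [189 121 172 174 168 156 251 255 255 213  45 160 151 129 130]
280 10 [190 122 173 174 170 157 251 255 255 214  45 161 152 130 131]
282 7 [137 133 161 156 143 237 255 255 213  65 110 134 196 126 130]
282 9 [150 141 164 162 149 221 255 255 251 115 113 134 198 129 132]
282 10 [150 141 165 163 150 222 255 255 251 116 115 134 199 130 133]
284 7 [118 130 184 177 220 255 255 238 168  59 174 136 200 136 127]
284 9 [112 135 162 179 227 254 255 254 170  63 177 136 200 139 128]
284 10 [114 135 163 179 228 254 255 254 171  64 177 136 200 138 129]
286 7 [254 254 254 254 255 254 206  79 108 170 194 135 117 123 125]
286 9 [254 254 254 254 255 254 218 122  65 171 195 137 119 123 128]
286 10 [254 254 254 254 255 255 221 124  67 174 196 141 125 132 133]
[[280.8000474  178.67889642]
 [280.79005905 178.25168124]
 [279.30355427 188.82087538]
 [279.29200791 188.39591084]]
```

View pics/top10.png

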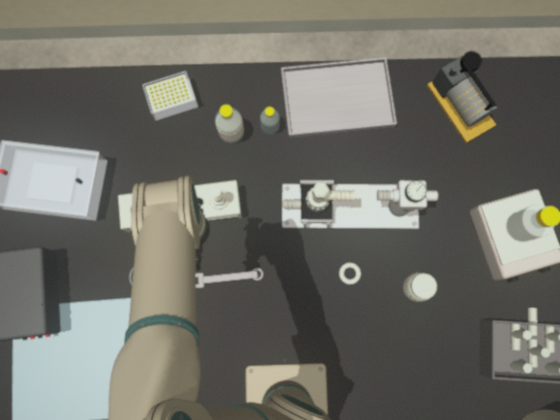

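```bash
python3 - <<'E'
from h import *
def T(c,k,x0,y0): return (x0+c[0]/k-.5,y0+c[1]/k-.5)
# tail tip centre and nozzle tip centre, both at same height, and head axis at that height
z=146.7
a=atz('top',T((345,152),5,285,165),z); n=atz('top',T((461,152),5,285,165),z)
P=np.array([519.4,-93.7,z])
print(a.round(1),n.round(1)); 
for q in(a,n): d=q-P; print(np.hypot(*d[:2]).round(1), np.degrees(np.arctan2(d[1],d[0])).round(2))
for pl in [(519.4,-93.7)]:
    d=(n-P)/np.linalg.norm((n-P)); e=a-P; print('along',(e@d).round(1),'side',(d[0]*e[1]-d[1]*e[0]).round(1))
E
```

```text
[ 517.4 -180.7  146.7] [ 515.8 -238.4  146.7]
87.1 -91.31
144.8 -91.41
along 87.1 side 0.1
```

The top view shows the bottles, tape roll, jar, spanner and straight fitting where they were. The arm hides the plug and beaker, but nothing touched them. The tail tip measures 87 mm out and 0.1 mm off the port–nozzle line, and the nozzle tip measures 144.8 mm out against 145 given. I'm handing in.

```bash
python3 - <<'E'
from h import *
print(arm.close_job()); st()
E
```

```text
the job is handed in; nothing more can be done
None
the job is handed in; nothing more can be done
```

I took the elbow from the rack, started it in the port with its tail about 44° clockwise of the nozzle line, and screwed it in about 317° clockwise, with one regrip on the way. I then let go, moved the arm clear and handed in at about 25 s; the hand-in gave no verdict.

**Last checks that agreed:**
- **Alignment:** in the top view the tail tip lay about 0.1 mm off the port–nozzle line, with an uncertainty of about 3 mm. It measured 87 mm along the line, against 85 mm given.
- **Stance:** the elbow stood upright by itself after release.
- **Bench:** the straight fitting, both bottles, jar, tape roll and spanner looked unmoved in the last top view.

**Less certain or not checked:**
- **Seal squeeze:** I could not measure it directly. The turn angle suggests about 1.3 mm, the flange edge in the pictures about 0.7–1.2 mm, and the tool height only about 0.5 mm (± 0.5), which is just under the 0.6 mm limit.
- **Tightening moment:** it was about 0.13 N m at the end, slightly below the stated 0.15–0.4 N m.
- **Plug and beaker:** the arm hid them in the last picture. Nothing was seen or felt to touch them.

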